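# Rotate the flux tins in the forge's stock rack

## Task

Restock the red flux tins so that the oldest gets used first. First bring the old red tin, left towards the back of its rack lane, forward to the yellow front stop of that same lane; then take the new red tin from the bench and stand it in that lane close behind the old one, no more than two fingers apart. Both tins must end upright on the rack floor; leave the blue tins and the amber jar where they stand.

Things in the scene. Friction and masses are not known exactly. Their poses are not given: they have to be found in the camera images.
- rack: Fixed grey two-lane rack, 250 (x) by 240 (y); origin: centre of underside, z up; front faces its -x, roughly to the robot. Tins stand at z=6. Lanes run along x, centred at y=+60 and -60, 80 wide, open at back and top; side rails (at y=+-17.5, +-102.5, 5 thick) and yellow front stop rise to z=26. Stop's inner face x=-120: a tin touching it is centred at x=-92. Either lane may be the red one.
- tin_old: OLD red tin with a rust-brown lid, the only red tin in the rack, at first standing in the back half of one lane; closed cylindrical tin, diameter 56, height 80, paper band round the middle, 0.25 to 0.5 kg; origin at the centre of its underside, z up through the lid
- tin_new: NEW red tin with a white lid, the only red tin on the bench; closed cylindrical tin, diameter 56, height 80, paper band round the middle, 0.25 to 0.5 kg; origin at the centre of its underside, z up through the lid
- tin_blue_lane: Bystander: blue tin with a steel lid, in the rack's other lane; closed cylindrical tin, diameter 56, height 80, paper band round the middle, 0.25 to 0.5 kg; origin at the centre of its underside, z up through the lid
- tin_blue_bench: Bystander: blue tin with a steel lid, on the bench; closed cylindrical tin, diameter 56, height 80, paper band round the middle, 0.25 to 0.5 kg; origin at the centre of its underside, z up through the lid
- jar: Bystander: amber glass jar with a black cap, on the bench, diameter 60, height 100; origin at the centre of its underside
Mind the look-alikes: they are no part of the job. What is shaped like the tin_old but turquoise is not meant. Leave any green look-alike of the tin_new alone.

How it is judged:
By the outcome, as a careful person would: the job done as asked, in the order asked, and still so for the second after the job is handed in, with the robot touching nothing.
It also fails if it takes over 61 s, if anything falls off the work surface, if the arm or the gripper's body presses on something with over 40 N, if the wrist force passes 120 N, or if a joint passes its speed limit or range.

## Robot

A 6-joint arm with a two-finger parallel gripper is mounted at the origin on the work surface. World frame = base frame: x ahead of the robot, y to its left, z up, the work surface at z = 0. Lengths are in m, angles in rad, forces in N, time in s.
With the tool pointing down it reaches from about 0.375 to 0.9 m from the base axis. Payload 3.1 kg.
Tool frame: the origin (TCP) lies midway between the tips of the shut fingers; the grasp point (between the pads) lies 19 mm behind it; x points along the fingers, z is the direction in which the jaws open and shut, and the axes are right-handed (so a half turn about x gives the same grasp; the last joint's range is limited). The gripper opens to 85 mm and grips with 20 to 120 N. Pads are 22 mm wide; open, the fingers measure 114 mm over their backs; the gripper's body (76 mm by 85 mm) begins 54 mm behind the grasp point. The pads swing forward as they close: fully open they stand 13 mm farther back than shut.
Start: joints at [0.95, 0.527, 1.433, -0, 1.181, -0.178], TCP at [0.268, 0.565, 0.231] pointing down, gripper open.
Joint ranges: [-3.08, 3.08], [-0.75, 2.2], [0.22, 2.44], [-1.43, 4.57], [0, 2.65], [-2.85, 2.85]. Speed limits (rad/s): [2.79, 2.79, 3.14, 3.14, 3.14, 3.14].

## Interface

Orientations are given as a unit quaternion [x, y, z, w].
In Python, from station import status, snapshot, camera_params, ticket gives the robot as it stands.
- The arm moves only by the tool arm_command, never from a script. Its argument "series" is a list that holds one entry, the list of rows, each a list of 4 numbers: the shift along the tool's x, y, z in mm, then the turn about the tool's x in rad. A call has 1 to 10 rows; each row shifts and turns the commanded pose from where the row before left it, along the tool's axes as they then stand; what a row does not reach is not made up. A row lasts 1/10 s, in which the tool goes at most 50 mm and 8.59 degrees, less where a joint would pass 70% of its speed; a pose out of reach is approached as far as the arm can. A call is refused whole if a number of a shift passes 50 or a number of a turn 0.15, either way. A call with a gripper value outside its range is refused whole. "jaw" is the opening in per cent of the stroke, from 0 (shut) to 100 (fully open), set as the call begins (left out, the last holds). The fingers move at their own pace and stop on an object; "force" is the grip in N (left out, the last holds). Time passes only in rows, so rows that do not move let the fingers close. It gives the time, the measured TCP pose, the force and the opening at its end, in the units of the state.
- status.sense(): the state, without advancing time (a new reading comes with each control period).
- snapshot(name): name is "scene" or "top" or "wrist"; returns the picture (420x560x3 uint8, red, green, blue); there is no depth.
- camera_params(name): a dict with "fovy" (degrees; the focal length in pixels is half the picture's height over the tangent of half this angle, whatever the lens; pixels are square), "cx", "cy" (the principal point, pixels), "extrinsics" (4x4, takes a point from camera to world coordinates); the wrist camera has in their place "mount" (4x4, takes a point from camera to tool coordinates, whose origin is the TCP and whose axes are the tool frame's). Camera axes: x right, y down, z forward; pixel columns grow to the right and rows downward; lengths in m; the calibration is good to about 2 mm. The wrist camera is an equidistant fisheye: a pixel r from the principal point sees the ray r / f radians off the axis. A picture is of the moment at which its call begins: read the wrist's pose just before it. camera_params takes no time and is no camera call.
- ticket.sign_off(): hands the job in, once; it reports no verdict.
The state is a dict: "t": time; "q": joint angles; "qd": joint speeds; "tau": joint torques, N m; "tcp_pos": TCP position; "tool_rot": TCP orientation; "force": force on the tool from outside, world axes, zero at the start; "ft_torque": the same for the moment, N m; "finger_gap": opening from 0.0 (shut) to 1.0 (fully open).
Only numpy, scipy, OpenCV 4.12 (cv2) and the standard library are available. Lean on these libraries where they do the work, as an engineer would, in place of code of your own. Each camera call takes 0.05 s, during which the arm holds its last target. There are 200 camera calls.

## Working session

There is one attempt and no reset: what is moved stays moved. The work goes in short steps, Python scripts to look and compute and a tool call to move; the robot and the scene stay as the last step left them, time stands still between calls to the robot, and variables do not carry over. Pictures are saved under pics/ and viewed, about 8 in all and at most 12, crops included, and the job is handed in when it is done.

Besides the shell and the picture viewer there is one more tool, called after "Request:" as name(argument=value, ...), one argument or row to a line, values as JSON. arm_command: Moves the arm, as the interface text tells. Its arguments: {"type":"object","properties":{"series":{"type":"array"},"jaw":{"type":"number"},"force":{"type":"number"}},"required":["series"]}

```bash
ls; mkdir -p pics; python3 - <<'E'
from station import status,snapshot,camera_params
import cv2
s=status.sense();print(s)
for n in("scene","top"):
    p=camera_params(n);print(n,p)
    cv2.imwrite(f"pics/{n}0.png",snapshot(n)[:,:,::-1])
print(camera_params("wrist"))
E
```

```text
pics
{'t': 0.0, 'q': array([ 9.49514889e-01,  5.28494586e-01,  1.43391287e+00, -1.33154986e-06,
        1.18137200e+00, -1.78513546e-01]), 'qd': array([ 0.00178739,  0.00179985,  0.00049728,  0.00098179, -0.0002697 ,
        0.0016476 ]), 'tau': array([ 1.35394082e-03, -4.42354989e+01, -1.78024220e+01,  3.72542513e-05,
        8.42275622e-03,  1.10990632e-05]), 'tcp_pos': array([0.26733474, 0.56414881, 0.23031279]), 'tool_rot': array([-0.3782983 ,  0.59830304,  0.37771605,  0.59687055]), 'force': array([-0.94244058, -0.86829423, -0.13013074]), 'ft_torque': array([ 0.03979815,  0.01173683, -0.04367149]), 'finger_gap': 1.0002424672246124}
scene {'fovy': 56.57692816662012, 'cx': 281.86968781205536, 'cy': 208.8832833108534, 'extrinsics': array([[ 0.7745067 ,  0.33590607, -0.53600979,  0.97509991],
       [ 0.63248187, -0.42502085,  0.64755228, -0.48162125],
       [-0.01029859, -0.84055005, -0.54163599,  0.44865392],
       [ 0.        ,  0.        ,  0.        ,  1.        ]])}
top {'fovy': 57.971585204286406, 'cx': 277.552342270703, 'cy': 206.91053583806752, 'extrinsics': array([[ 0.02886032, -0.99855636,  0.04530216,  0.52280837],
       [-0.9994835 , -0.02818686,  0.01543514, -0.03638582],
       [-0.01413593, -0.04572423, -0.99885408,  0.81177282],
       [ 0.        ,  0.        ,  0.        ,  1.        ]])}
{'fovy': 65.70646984690485, 'cx': 279.09521691985714, 'cy': 212.0671988801032, 'mount': array([[ 1.72324961e-03, -2.77321880e-01,  9.60775523e-01,
        -1.43745265e-01],
       [-9.22925221e-04, -9.60776981e-01, -2.77320646e-01,
         7.02137003e-02],
       [ 9.99998089e-01, -4.08831266e-04, -1.91160592e-03,
        -3.50166915e-04],
       [ 0.00000000e+00,  0.00000000e+00,  0.00000000e+00,
         1.00000000e+00]])}
```

View pics/scene0.png

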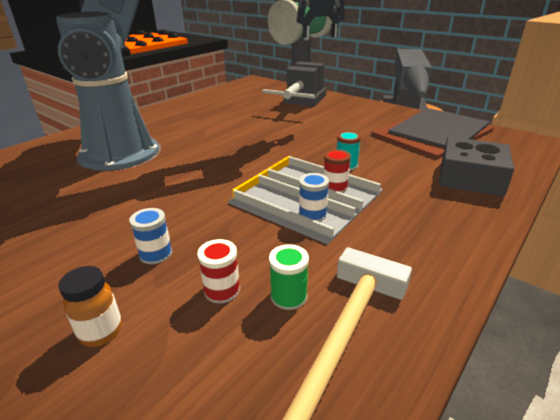

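View pics/top0.png

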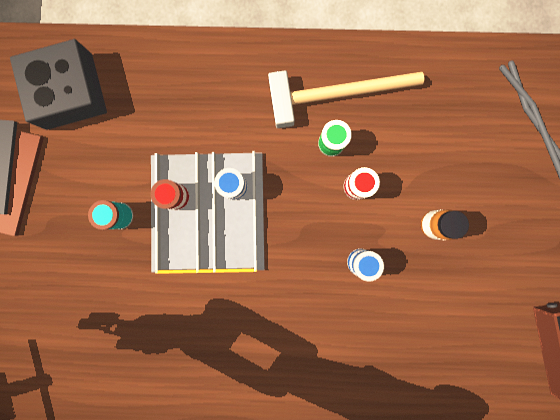

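The top view shows the old red tin, rust-rimmed, at (168,194) in the rack's left lane. The new red tin, white-rimmed, is at (364,183) on the bench. These could be mistaken for them:
- Turquoise tin with rust rim at (105,215).
- Green tin with white rim at (336,134).
- Blue tins at (229,182) and (368,265).
- Amber jar at (450,224).

I'll check the choice in one crop and measure.

```bash
cat > h.py <<'E'
import numpy as np,cv2
from scipy.spatial.transform import Rotation as R
from station import status,snapshot,camera_params
def ray(name,uv,z,tcp=None):
    """world point at height z seen at pixel uv"""
    p=camera_params(name);f=210/np.tan(np.radians(p['fovy'])/2)
    d=np.array([(uv[0]-p['cx'])/f,(uv[1]-p['cy'])/f])
    if name=="wrist":
        T=np.eye(4);T[:3,:3]=R.from_quat(tcp[1]).as_matrix();T[:3,3]=tcp[0];E=T@p['mount']
        r=np.hypot(*d);v=np.r_[d/max(r,1e-9)*np.sin(r),np.cos(r)]
    else: E=p['extrinsics'];v=np.r_[d,1]
    v=E[:3,:3]@v;o=E[:3,3];return o+v*(z-o[2])/v[2]
E
python3 - <<'E'
from h import *
im=cv2.imread('pics/top0.png');hsv=cv2.cvtColor(im,cv2.COLOR_BGR2HSV)
def blobs(m,a):
    n,l,s,c=cv2.connectedComponentsWithStats(m);return [(c[i].round(1),s[i]) for i in range(1,n) if s[i][4]>a]
m=((hsv[...,0]<4)|(hsv[...,0]>176))&(hsv[...,1]>200)&(hsv[...,2]>190)
for c,s in blobs(m.astype('u1'),60): print('red',c,s,ray('top',c,.08),ray('top',c,.086))
b=cv2.inRange(hsv,(100,80,150),(125,255,255))
for c,s in blobs(b,60): print('blue',c,s,ray('top',c,.08),ray('top',c,.086))
y=cv2.inRange(hsv,(20,150,120),(35,255,255))
for c,s in blobs(y,60):
  print('yel',c,s,ray('top',c,.026))
ys,xs=np.nonzero(y[260:280,140:270]);print(xs.min()+140,xs.max()+140,np.polyfit(xs+140,ys+260,1))
c1=cv2.resize(im[140:285,90:280],None,fx=3,fy=3);c2=cv2.resize(im[110:255,310:380],None,fx=3,fy=3)
cv2.imwrite('pics/crop1.png',np.hstack([c1,c2]))
E
```

```text
red [365.6 182. ] [356 173  19  19  79] [ 0.60895809 -0.19375422  0.08      ] [ 0.60825173 -0.19246392  0.086     ]
blue [228.5 182.1] [219 173  20  20 313] [0.60152212 0.07154673 0.08      ] [0.60087672 0.07066176 0.086     ]
blue [368.5 265.6] [359 256  20  20 325] [ 0.44858576 -0.20221569  0.08      ] [ 0.44919434 -0.20085601  0.086     ]
yel [234.5 270. ] [216 269  38   3 114] [0.42571321 0.06078096 0.026     ]
yel [176.5 271. ] [157 270  39   4 114] [0.41999133 0.18074846 0.026     ]
157 256 [-1.55413800e-02  2.73780666e+02]
```

View pics/crop1.png

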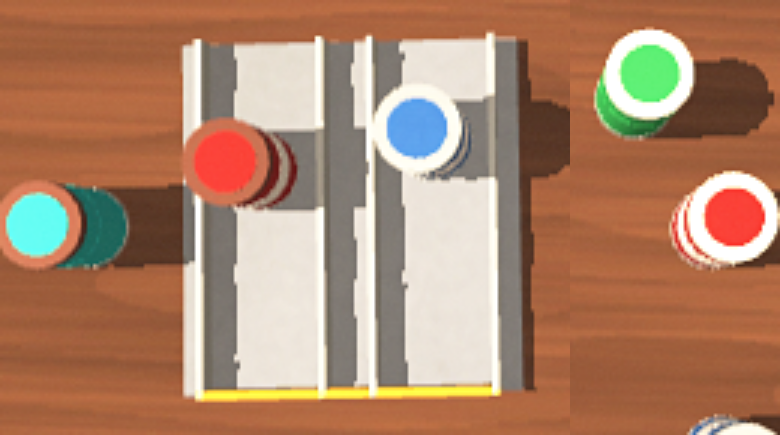

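The crop confirms it. The old tin is red with a rust rim at (165,194), and the new one is red with a white rim at (365,182). Turquoise and green are clearly other tins.

```bash
cat >> h.py <<'E'
def plan(goal,yaw,s=None):
    """moves (tool mm) to goal with tool z along (cos yaw,sin yaw) (mod pi), for a tool pointing down"""
    s=s or status.sense();M=R.from_quat(s['tool_rot']).as_matrix()
    d=M.T@(np.array(goal)-s['tcp_pos'])*1e3
    v=M.T@np.array([np.cos(yaw),np.sin(yaw),0]);a=-np.arctan2(v[1],v[2])
    a=(a+np.pi/2)%np.pi-np.pi/2
    print('t',s['t'],'tcp',s['tcp_pos'].round(4),'q6',s['q'][5].round(2),'shift(before turn)',d.round(1),'turn',a.round(3),'F',s['force'].round(1),'gap',s['finger_gap'].round(3))
E
python3 - <<'E'
from h import *
M=R.from_quat(status.sense()['tool_rot']).as_matrix();print(M.round(3))
c=lambda x,y:(x/3+90,y/3+140)
for n,p in dict(L0=(198,41),L1=(203,390),M0=(320,38),M1=(322,390),N0=(369,38),N1=(374,390),R0=(491,36),R1=(497,388)).items(): print(n,ray('top',c(*p),.026).round(4))
print('old',ray('top',c(226,161),.086),'new',ray('top',(365.3,182.2),.08),'turq',ray('top',c(38,224),.08),'green',ray('top',(336.5,134.3),.08))
o=ray('top',c(226,161),.086)
plan([o[0],o[1],.2],np.pi/2+.0475)
E
```

```text
[[-0.001 -0.904  0.428]
 [-0.002  0.428  0.904]
 [-1.     0.    -0.002]]
L0 [0.663 0.234 0.026]
L1 [0.4208 0.2199 0.026 ]
M0 [0.6674 0.1485 0.026 ]
M1 [0.4234 0.1377 0.026 ]
N0 [0.6683 0.1142 0.026 ]
N1 [0.4245 0.1018 0.026 ]
R0 [0.6719 0.029  0.026 ]
R1 [0.4284 0.0171 0.026 ]
old [0.57516961 0.19185681 0.086     ] new [ 0.60855439 -0.19318375  0.08      ] turq [0.5313221  0.31427871 0.08      ] green [ 0.70058083 -0.1356405   0.08      ]Traceback (most recent call last):
  File "<stdin>", line 7, in <module>
  File "h.py", line 19, in plan
    print('t',s['t'],'tcp',s['tcp_pos'].round(4),'q6',s['q'][5].round(2),'shift(before turn)',d.round(1),'turn',a.round(3),'F',s['force'].round(1),'gap',s['finger_gap'].round(3))
                                                                                                                                                         ^^^^^^^^^^^^^^^^^^^^^
AttributeError: 'float' object has no attribute 'round'
```

```bash
sed -i "s/s\['finger_gap'\].round(3)/round(s['finger_gap'],3)/" h.py; python3 - <<'E'
from h import *
plan([.575,.192,.2],np.pi/2+.049)
E
```

```text
t 0.1 tcp [0.2674 0.5642 0.2304] q6 -0.18 shift(before turn) [  30.7 -437.4 -204.5] turn -0.492 F [ 0.1 -0.2  0.2] gap 1.002
```

Request:
arm_command(
  series=[
    [[0,-15,-7,0],[2,-30,-14,0],[3,-33,-15,0],[3,-33,-15,0],[3,-33,-15,0],[3,-33,-15,0],[3,-33,-15,0],[3,-33,-15,0],[3,-33,-15,0],[3,-33,-15,0]],
  ],
  jaw=100,
  force=50,
)

```text
t: 1.1
tcp_pos: [0.4874, 0.3024, 0.2051]
tool_rot: [-0.378, 0.598, 0.378, 0.597]
force: [1.0, 0.1, 0.6]
finger_gap: 1.001
```

Request:
arm_command(
  series=[
    [[3,-33,-15,0],[2,-33,-15,0],[0,-33,-16,0],[0,-20,-11,0],[0,-10,-5,-0.1],[0,0,0,-0.14],[0,0,0,-0.14],[0,0,0,-0.11],[0,0,0,0]],
  ],
)

```text
t: 2.0
tcp_pos: [0.5763, 0.1924, 0.2001]
tool_rot: [-0.511, 0.489, 0.511, 0.488]
force: [1.2, -0.1, 0.1]
finger_gap: 0.999
```

```bash
python3 - <<'E'
from h import *
s=status.sense();im=snapshot('wrist')
plan([.575,.192,.2],np.pi/2+.049,s)
tcp=(s['tcp_pos'],s['tool_rot']);np.savez('w1.npz',p=tcp[0],q=tcp[1])
cv2.imwrite('pics/w1.png',im[:,:,::-1])
E
```

```text
t 2.0 tcp [0.5763 0.1924 0.2001] q6 -1.48 shift(before turn) [ 0.1  1.3 -0.3] turn -0.003 F [ 1.2 -0.1  0.1] gap 0.999
```

View pics/w1.png

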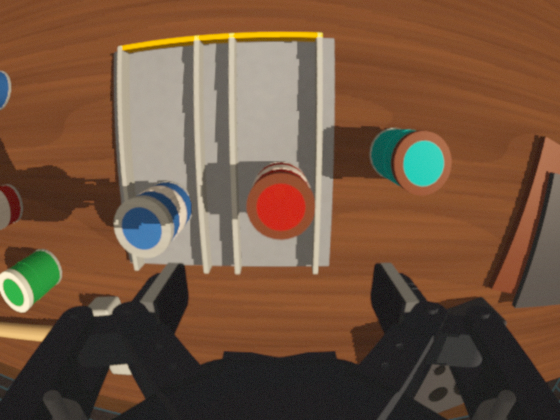

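The wrist view shows the old tin's lid at (281,207) in its lane, between the rails at about (236,200) and (318,200). The yellow stop is at the top, at about (278,36).

```bash
python3 - <<'E'
from h import *
w=np.load('w1.npz');t=(w['p'],w['q'])
for n,p,z in [('old',(281,207),.086),('stopM',(232,36),.026),('stopL',(320,36),.026),('M',(235,200),.026),('L',(318,200),.026),('blue',(144,228),.086)]:print(n,ray('wrist',p,z,t).round(4))
o=ray('wrist',(281,207),.086,t)
plan([o[0],o[1],.05],np.pi/2+.049)
E
```

```text
old [0.5756 0.193  0.086 ]
stopM [0.4217 0.1386 0.026 ]
stopL [0.4182 0.2238 0.026 ]
M [0.5866 0.147  0.026 ]
L [0.5827 0.231  0.026 ]
blue [0.6003 0.072  0.086 ]
t 2.05 tcp [0.5763 0.1926 0.2002] q6 -1.48 shift(before turn) [150.2   0.6   0.5] turn -0.005 F [-0.3  0.2  0.5] gap 1.001
```

Request:
arm_command(
  series=[
    [[10,0.6,0.5,-0.005],[20,0,0,0],[25,0,0,0],[25,0,0,0],[25,0,0,0],[20,0,0,0],[15,0,0,0],[10,0,0,0],[6,0,0,0],[0,0,0,0]],
  ],
)

```text
t: 3.05
tcp_pos: [0.5757, 0.1941, 0.0438]
tool_rot: [-0.513, 0.487, 0.513, 0.487]
force: [-0.3, -0.5, 1.0]
finger_gap: 1.001
```

Request:
arm_command(
  series=[
    [[0,0,0,0],[0,0,0,0],[0,0,0,0],[0,0,0,0],[0,0,0,0],[0,0,0,0],[0,0,0,0],[0,0,0,0]],
  ],
  jaw=0,
  force=50,
)

```text
t: 3.85
tcp_pos: [0.5766, 0.1941, 0.0455]
tool_rot: [0.513, -0.486, -0.512, -0.487]
force: [-0.9, -1.3, 5.6]
finger_gap: 0.639
```

Request:
arm_command(
  series=[
    [[-2,0,0,0],[-3,0,0,0],[-3,0,0,0],[0,0,0,0],[0,0,0,0]],
  ],
)

```text
t: 4.35
tcp_pos: [0.5757, 0.1941, 0.052]
tool_rot: [-0.513, 0.487, 0.513, 0.487]
force: [-0.5, 0.8, -4.9]
finger_gap: 0.645
```

```bash
python3 - <<'E'
from h import *
plan([.456,.1815,.052],np.pi/2+.049)
E
```

```text
t 4.35 tcp [0.5757 0.1941 0.052 ] q6 -1.48 shift(before turn) [ 1.000e-01  1.202e+02 -6.400e+00] turn 0.003 F [-0.5  0.8 -4.9] gap 0.645
```

Request:
arm_command(
  series=[
    [[0,8,-0.5,0],[0,16,-1,0],[0,20,-1,0],[0,20,-1,0],[0,20,-1,0],[0,18,-1,0],[0,11,-0.5,0],[0,5,0,0],[0,2,0,0],[0,0,0,0]],
  ],
)

```text
t: 5.35
tcp_pos: [0.4573, 0.182, 0.0525]
tool_rot: [0.513, -0.486, -0.513, -0.487]
force: [0.6, -0.1, -5.3]
finger_gap: 0.643
```

Request:
arm_command(
  series=[
    [[1.5,0,0,0],[1.5,0,0,0],[1.5,0,0,0],[1,0,0,0],[1,0,0,0],[0,0,0,0],[0,0,0,0]],
  ],
)

```text
t: 6.05
tcp_pos: [0.4564, 0.1818, 0.0458]
tool_rot: [-0.513, 0.487, 0.513, 0.487]
force: [-0.9, -0.2, -4.1]
finger_gap: 0.642
```

Request:
arm_command(
  series=[
    [[0,1,0,0],[0,1,0,0],[0,1,0,0],[0,0,0,0]],
  ],
)

```text
t: 6.45
tcp_pos: [0.453, 0.1817, 0.0458]
tool_rot: [-0.513, 0.487, 0.513, 0.487]
force: [0.1, -0.4, -4.2]
finger_gap: 0.646
```

Request:
arm_command(
  series=[
    [[0.5,1,0,0],[0.5,1,0,0],[0.5,0,0,0],[0,0,0,0],[0,0,0,0]],
  ],
)

```text
t: 6.95
tcp_pos: [0.4528, 0.1817, 0.0455]
tool_rot: [0.514, -0.486, -0.512, -0.488]
force: [0.6, -0.3, 6.7]
finger_gap: 0.643
```

Request:
arm_command(
  series=[
    [[0,1,0,0],[0,1,0,0],[0,0,0,0],[0,0,0,0]],
  ],
)

```text
t: 7.35
tcp_pos: [0.4526, 0.1817, 0.0455]
tool_rot: [0.515, -0.485, -0.511, -0.489]
force: [3.5, -2.4, 5.5]
finger_gap: 0.64
```

Request:
arm_command(
  series=[
    [[-0.7,1,0,0],[0,1,0,0],[0,1,0,0],[0,0,0,0],[0,0,0,0]],
  ],
)

```text
t: 7.85
tcp_pos: [0.4506, 0.1817, 0.0457]
tool_rot: [0.515, -0.484, -0.511, -0.489]
force: [7.5, -0.8, 0.9]
finger_gap: 0.643
```

Request:
arm_command(
  series=[
    [[0.4,0,0,0],[0,0,0,0],[0,0,0,0],[0,0,0,0],[0,0,0,0],[0,0,0,0]],
  ],
  jaw=100,
)

```text
t: 8.45
tcp_pos: [0.4461, 0.1813, 0.0445]
tool_rot: [-0.513, 0.487, 0.513, 0.487]
force: [-0.7, -0.1, -0.4]
finger_gap: 0.999
```

Request:
arm_command(
  series=[
    [[-10,0,0,0],[-25,0,0,0],[-35,0,0,0],[-35,0,0,0],[-30,0,0,0],[-15,0,0,0],[-5,0,0,0],[0,0,0,0]],
  ],
)

```text
t: 9.25
tcp_pos: [0.4465, 0.1814, 0.2005]
tool_rot: [0.513, -0.486, -0.513, -0.487]
force: [-0.6, 0.3, 0.3]
finger_gap: 1.005
```

```bash
python3 - <<'E'
from h import *
s=status.sense();im=snapshot('wrist');t=(s['tcp_pos'],s['tool_rot']);np.savez('w2.npz',p=t[0],q=t[1])
plan([.6085,-.193,.2],np.pi/2+.049,s)
cv2.imwrite('pics/w2.png',im[:,:,::-1])
E
```

```text
t 9.25 tcp [0.4465 0.1814 0.2005] q6 -1.47 shift(before turn) [   0.7 -142.2 -382.3] turn 0.003 F [-0.6  0.3  0.3] gap 1.005
```

View pics/w2.png

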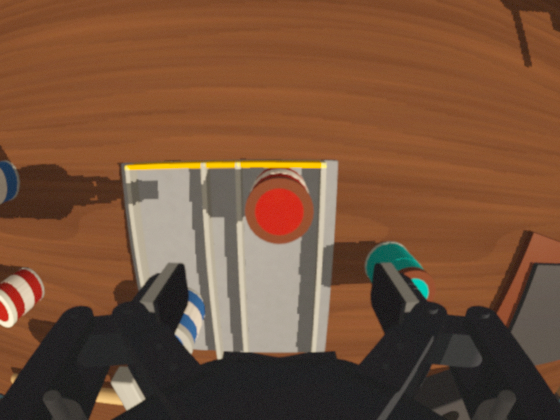

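The wrist view shows the old tin's lid at (279,211), standing upright with its base at the yellow stop at (278,167).

Request:
arm_command(
  series=[
    [[0,-5,-14,0],[0,-10,-27,0],[0,-13,-34,0],[0,-13,-36,0],[0,-13,-36,0],[0,-13,-36,0],[0,-13,-36,0],[0,-13,-36,0],[0,-13,-36,0],[0,-13,-36,0]],
  ],
)

```text
t: 10.3
tcp_pos: [0.5817, -0.1402, 0.1975]
tool_rot: [-0.511, 0.487, 0.514, 0.486]
force: [0.2, -0.7, -0.6]
finger_gap: 0.998
```

Request:
arm_command(
  series=[
    [[0,-11,-30,0],[0,-8,-18,0],[0,-4,-7,0],[0,0,0,0],[0,0,0,0]],
  ],
)

```text
t: 10.8
tcp_pos: [0.6071, -0.1915, 0.1985]
tool_rot: [-0.512, 0.487, 0.514, 0.486]
force: [0.9, -0.0, -0.3]
finger_gap: 1.004
```

```bash
python3 - <<'E'
from h import *
w=np.load('w2.npz');print('old now',ray('wrist',(279,211),.086,(w['p'],w['q'])),'stop',ray('wrist',(279,167),.026,(w['p'],w['q'])))
s=status.sense();im=snapshot('wrist');t=(s['tcp_pos'],s['tool_rot'])
b=im[:,:,::-1].copy();cv2.imwrite('pics/w3.png',b)
hsv=cv2.cvtColor(b,cv2.COLOR_BGR2HSV)
m=(((hsv[...,0]<4)|(hsv[...,0]>176))&(hsv[...,1]>180)&(hsv[...,2]>120)).astype('u1')
n,l,st,c=cv2.connectedComponentsWithStats(m)
for i in range(1,n):
    if st[i][4]>100: print(c[i].round(1),st[i],ray('wrist',st[i][:2]+(st[i][2:4]-1)/2,.08,t).round(4))
plan([.6085,-.193,.04],np.pi/2+.049,s)
E
```

```text
old now [0.44974868 0.18064945 0.086     ] stop [0.42186014 0.17909069 0.026     ]
[278.8 208.4] [ 257  187   45   43 1462] [ 0.6084 -0.1921  0.08  ]
t 10.8 tcp [ 0.6071 -0.1915  0.1985] q6 -2.1 shift(before turn) [158.5  -1.7  -1.9] turn 0.004 F [ 0.9 -0.  -0.3] gap 1.004
```

View pics/w3.png

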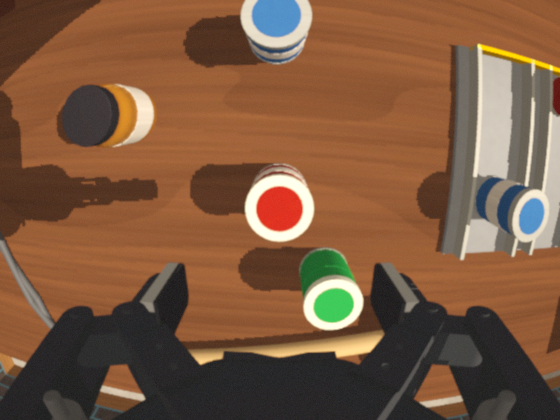

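The wrist view shows the new tin, red with a white rim, at (279,208). The green tin at (330,300) is clear of the fingers. Descending.

Request:
arm_command(
  series=[
    [[10,-1.5,-1,0],[20,0,0,0],[25,0,0,0],[25,0,0,0],[25,0,0,0],[20,0,0,0],[15,0,0,0],[10,0,0,0],[8,0,0,0],[0,0,0,0]],
  ],
)

```text
t: 11.85
tcp_pos: [0.6093, -0.1933, 0.0409]
tool_rot: [-0.512, 0.487, 0.513, 0.487]
force: [0.2, 0.5, 0.8]
finger_gap: 1.004
```

Request:
arm_command(
  series=[
    [[0,0,0,0],[0,0,0,0],[0,0,0,0],[0,0,0,0],[0,0,0,0],[0,0,0,0],[0,0,0,0],[0,0,0,0]],
  ],
  jaw=0,
  force=50,
)

```text
t: 12.65
tcp_pos: [0.6103, -0.1934, 0.0429]
tool_rot: [0.513, -0.486, -0.512, -0.487]
force: [-0.8, 2.1, 5.0]
finger_gap: 0.643
```

Request:
arm_command(
  series=[
    [[-3,0,0,0],[-8,0,0,0],[-20,0,0,0],[-25,0,0,0],[-30,0,0,0],[-30,0,0,0],[-20,0,0,0],[-10,0,0,0],[-4,0,0,0],[0,0,0,0]],
  ],
)

```text
t: 13.65
tcp_pos: [0.6092, -0.1936, 0.1912]
tool_rot: [-0.513, 0.487, 0.513, 0.487]
force: [0.5, 0.4, -3.9]
finger_gap: 0.64
```

```bash
python3 - <<'E'
from h import *
d=56+14
x=.450+d/1e3;y=.1807+.049*d/1e3
print(x,y);plan([x,y,.19],np.pi/2+.049)
E
```

```text
0.52 0.18413
t 13.65 tcp [ 0.6092 -0.1936  0.1912] q6 -2.1 shift(before turn) [  1.4  69.4 381.9] turn 0.003 F [ 0.5  0.4 -3.9] gap 0.64
```

Request:
arm_command(
  series=[
    [[0,2,14,0],[0,5,27,0],[0,6,34,0],[0,6,36,0],[0,7,36,0],[0,7,36,0],[0,7,36,0],[0,7,36,0],[0,7,36,0],[0,6,36,0]],
  ],
)

```text
t: 14.65
tcp_pos: [0.5304, 0.1319, 0.1903]
tool_rot: [-0.512, 0.488, 0.514, 0.486]
force: [-0.9, 0.3, -4.3]
finger_gap: 0.641
```

Request:
arm_command(
  series=[
    [[0,5,30,0],[0,3,18,0],[0,1,7,0],[0,0,0,0],[0,0,0,0]],
  ],
)

```text
t: 15.15
tcp_pos: [0.5207, 0.1837, 0.1912]
tool_rot: [-0.513, 0.487, 0.513, 0.486]
force: [0.5, 0.0, -3.8]
finger_gap: 0.645
```

```bash
python3 - <<'E'
from h import *
plan([.52,.1841,.052],np.pi/2+.049)
E
```

```text
t 15.15 tcp [0.5207 0.1837 0.1912] q6 -1.49 shift(before turn) [139.2   0.5   0.5] turn 0.003 F [ 0.5  0.  -3.8] gap 0.645
```

Request:
arm_command(
  series=[
    [[10,0.5,0.5,0],[20,0,0,0],[25,0,0,0],[25,0,0,0],[22,0,0,0],[15,0,0,0],[10,0,0,0],[6,0,0,0],[3,0,0,0],[0,0,0,0]],
  ],
)

```text
t: 16.15
tcp_pos: [0.5206, 0.1845, 0.0556]
tool_rot: [0.513, -0.487, -0.513, -0.487]
force: [-0.6, 0.1, -3.4]
finger_gap: 0.644
```

Request:
arm_command(
  series=[
    [[1,0,0,0],[1,0,0,0],[1,0,0,0],[1,0,0,0],[1,0,0,0],[0,0,0,0],[0,0,0,0]],
  ],
)

```text
t: 16.85
tcp_pos: [0.5203, 0.1847, 0.0506]
tool_rot: [-0.513, 0.487, 0.513, 0.487]
force: [1.0, 0.5, -4.2]
finger_gap: 0.64
```

Request:
arm_command(
  series=[
    [[0.5,0,0,0],[0.5,0,0,0],[0.5,0,0,0],[0.5,0,0,0],[0,0,0,0],[0,0,0,0]],
  ],
)

```text
t: 17.45
tcp_pos: [0.5203, 0.1847, 0.0489]
tool_rot: [0.513, -0.487, -0.513, -0.487]
force: [-1.5, -1.1, 0.9]
finger_gap: 0.645
```

Request:
arm_command(
  series=[
    [[0.5,0,0,0],[0.5,0,0,0],[0,0,0,0],[0,0,0,0]],
  ],
)

```text
t: 17.85
tcp_pos: [0.5204, 0.1847, 0.0489]
tool_rot: [0.513, -0.487, -0.513, -0.487]
force: [-2.5, 0.5, 8.6]
finger_gap: 0.642
```

Floor contact at z≈0.049, as expected. Releasing and backing off upward, then clear of the rack.

Request:
arm_command(
  series=[
    [[-0.6,0,0,0],[0,0,0,0],[0,0,0,0],[0,0,0,0],[0,0,0,0],[0,0,0,0]],
  ],
  jaw=100,
)

```text
t: 18.45
tcp_pos: [0.5203, 0.1847, 0.0481]
tool_rot: [-0.513, 0.487, 0.513, 0.487]
force: [0.5, 0.3, 0.5]
finger_gap: 1.002
```

Request:
arm_command(
  series=[
    [[-10,0,0,0],[-25,0,0,0],[-35,0,0,0],[-35,0,0,0],[-30,0,0,0],[-20,0,0,0],[-10,0,0,0],[-4,0,0,0],[0,0,0,0]],
  ],
)

```text
t: 19.35
tcp_pos: [0.5201, 0.1847, 0.2172]
tool_rot: [-0.513, 0.487, 0.513, 0.487]
force: [-0.5, -0.4, -0.3]
finger_gap: 1.0
```

```bash
python3 - <<'E'
from h import *
s=status.sense();im=snapshot('wrist');t=(s['tcp_pos'],s['tool_rot']);np.savez('w4.npz',p=t[0],q=t[1])
cv2.imwrite('pics/w4.png',im[:,:,::-1]);cv2.imwrite('pics/scene4.png',snapshot('scene')[:,:,::-1])
hsv=cv2.cvtColor(im,cv2.COLOR_RGB2HSV)
m=(((hsv[...,0]<4)|(hsv[...,0]>176))&(hsv[...,1]>180)&(hsv[...,2]>120)).astype('u1')
n,l,st,c=cv2.connectedComponentsWithStats(m)
for i in range(1,n):
    if st[i][4]>100: print(c[i].round(1),st[i],ray('wrist',st[i][:2]+(st[i][2:4]-1)/2,.086,t).round(4))
plan([.52,.1841,.2],np.pi/2+.049,s)
E
```

```text
[279.5 121.3] [ 256   99   48   46 1684] [0.4502 0.1805 0.086 ]
[279.1 201.3] [ 258  181   43   42 1368] [0.5192 0.1836 0.086 ]
t 19.35 tcp [0.5201 0.1847 0.2172] q6 -1.48 shift(before turn) [17.2  0.1 -0.5] turn 0.003 F [-0.5 -0.4 -0.3] gap 1.0
```

View pics/w4.png

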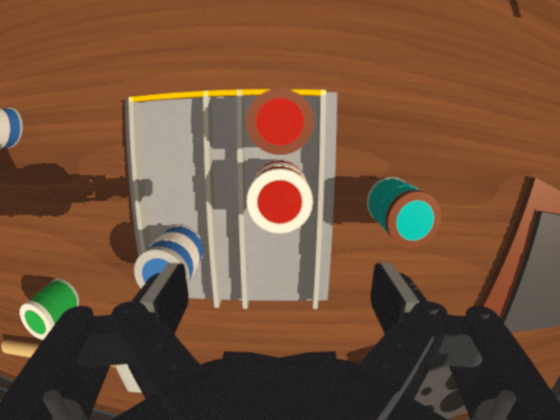

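View pics/scene4.png

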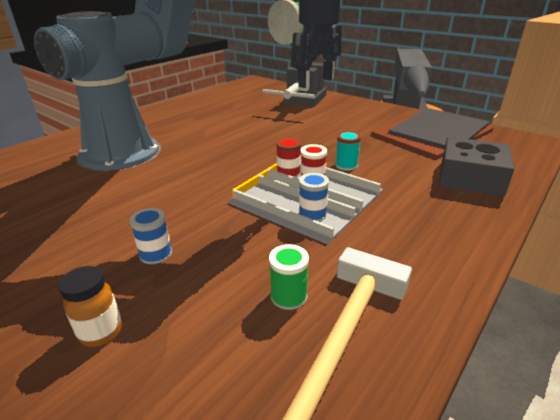

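In the wrist view the old tin at (280,121) is at the stop, with the new tin at (279,201) right behind it. The scene view shows both upright and the bystanders in place. The centres are 69 mm apart, so the gap is about 13 mm.

```bash
python3 -c "
from station import ticket;print(ticket.sign_off())"
```

```text
the job is handed in; nothing more can be done
None
```

The job is done and handed in at about 19.5 s of the 61 s allowed. I carried the old red tin forward, set it down and pressed it lightly against the yellow stop (about 7.5 N). Then I stood the new red tin behind it in the same lane.

- **Final positions:** The last wrist picture puts the old tin at (0.450, 0.181) and the new one at (0.519, 0.184). They are 69 mm apart, so the gap is about 13 mm.
- **Contact with the stop:** The old tin's position agrees with where a tin touching the stop should be, within the 2 mm calibration. The force while pressing showed the contact; I did not test it again after release.
- **Standing and bystanders:** Both tins look upright on the rack floor. The blue tins, jar, green tin and turquoise tin stand where they were, judged by eye in the last pictures.
- **Forces:** The highest force I saw between moves was about 9 N, and the gripper was open and clear above the rack at hand-in. No check failed or disagreed.

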